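Clamp the glass diamond on the right ratchet tooth

TASK

Stand the smoky brown glass diamond, point up, on the ratchet clamp's bed between the rubber pad and the end stop and let go of it, then turn the orange knob clockwise until the pawl catches at the first tooth at which the sprung pad bears on the glass, and let go. One tooth too few leaves the glass loose and a tooth too many strains it, so feel for the load coming on; move the jaw only by the knob and leave the other things on the table alone.

Things in the scene. Friction and masses are not known exactly. Their poses are not given: they have to be found in the camera images.
- glass_center (a point): Centre, half-way up, of the loose smoky brown glass diamond: eight-sided, 44 mm across flats, 44 mm tall, 130 g, point up. Its upright flats (18 mm wide) reach from 16 mm below to 4 mm above this point; above it tapers to the point, below it is bevelled to a 30 mm foot. Its x, its y and the 45 degree diagonals are each normal to two flats; z up.
- clamp: Fixed ratchet clamp; origin on the table under the knob's axis, z up, y towards the end stop. Bed plate 90 mm wide, y -75 to 175 mm, top 8 mm above the table. Blue gear case y -70 to 42 mm, top 34 mm up. The jaw closes along +y to a steel stop 36 mm wide, 31 mm high, whose face is fixed anywhere from y = 127 to 141 mm: not reported, differs each time.
- glass_place (a point): Fixed point of the clamp (x 0, y 101 mm, 30 mm above the table; axes as the clamp's): the glass's centre when it stands on the bed, flats to the jaws, 4 mm clear of the open pad and 4 to 18 mm short of the stop. The closing pad slides the glass along +y to the stop. Its sides at x = +-22 mm are clear for fingers.
- knob_grip (a point): Middle of the knob's orange bar grip, on its upright turning axis, 66 mm above the table. The bar is 14 mm thick (along this point's x), 46 mm long (along y), from 49 to 83 mm above the table, on a 77 mm toothed wheel whose top is 44 mm up. The axes turn with the knob and start parallel to the clamp's.
- knob (a joint): Knob angle, rad: 0 at the start, grows clockwise seen from above, limit 1.95. A sprung pawl drops behind a tooth every 0.262 (15 degrees) from 0 and is surely down 2 degrees past it; let go, the knob runs back onto the last caught tooth and cannot go back further. 17.2 mm jaw travel per rad (4.5 mm a tooth). Free turning takes 0.02 N m just past a tooth, 0.05 riding over one.
- jaw: Steel jaw driven by the knob, with a black rubber pad sprung in front (both 36 mm wide, up to 32 mm high). Origin: the clamp's at the start, moving along its +y; the unpressed pad's face is 75 mm ahead of it. The pad gives way only above 3 N (0.052 N m at the knob), then 1 mm per 1.2 N. At the first tooth caught with it bearing it presses 3 to 8.4 N. 10 N is the most to leave; over 14 N the glass chips.
- tin: Bystander to be left alone: a flat metal tin of horseshoe nails, 62 x 92 x 29 mm, lid latched; origin at the middle of its underside.
- bone: Bystander to be left alone: a flat walnut burnishing bone, 140 x 22 x 10 mm; origin at the middle of its underside.
- guard: Bystander to be left alone: a chrome half-round grinding head guard, 90 mm across, 45 mm tall, with a foot plate; origin at the middle of its underside.
- foil: Bystander to be left alone: a roll of copper foil, 76 mm across, 12 mm thick, lying flat; origin at the middle of its underside.
- bottle: Bystander to be left alone: a white flux bottle with blue cap, 44 mm across, 100 mm tall; origin at the middle of its underside.
- bevel: Bystander to be left alone: a flat green glass bevel, 30 x 60 x 6 mm; origin at the middle of its underside.
- mug: Bystander to be left alone: a blue mug, 72 mm across, 85 mm tall; origin at the middle of its underside.

How it is judged:
On the way:
1. the glass stands on the bed between pad and stop, let go, before the knob has been turned as far as the first tooth (x of glass_center in the frame of clamp between -0.012 and 0.012 m and y of glass_center in the frame of clamp between 0.093 and 0.121 m and z of glass_center in the frame of clamp between 0.025 and 0.035 m and angle between glass_center's own z axis and vertical below 0.15 rad and contact force between the fingers and anything else below 0.2 N and value of joint knob below 0.2 rad), for 0.2 s.
At the end, for the whole second after the job is handed in: The glass stands upright (within 0.15 rad) on the bed between pad and stop, its centre within 12 mm of the clamp's middle line and within 5 mm of the height at which it stands on the bed; the pad presses on it with 1.5 to 10 N, held by the pawl alone, the knob at rest (x of glass_center in the frame of clamp between -0.012 and 0.012 m and y of glass_center in the frame of clamp between 0.093 and 0.121 m and z of glass_center in the frame of clamp between 0.025 and 0.035 m and angle between glass_center's own z axis and vertical below 0.15 rad and contact force between jaw and anything else between 1.5 and 10 N and velocity of joint knob between -0.05 and 0.05 rad/s); the robot touches nothing.
It fails at once if the pad is pressed with more than 14 N (contact force between jaw and anything else above 14 N).
It fails at once if the fingers push the jaw or its pad with more than 8 N (contact force between the fingers and jaw above 8 N).
It fails at once if a bystander is moved more than 20 mm (distance of any of tin, bone, guard, foil, bottle, bevel, mug from where it was at the start of the episode above 0.02 m).
It also fails if it takes over 58 s, if anything falls off the work surface, if the arm or the gripper's body presses on something with over 40 N, if the wrist force passes 120 N, or if a joint passes its speed limit or range.

ROBOT

A 6-joint arm with a two-finger parallel gripper is mounted at the origin on the work surface. World frame = base frame: x ahead of the robot, y to its left, z up, the work surface at z = 0. Lengths are in m, angles in rad, forces in N, time in s.
With the tool pointing down it reaches from about 0.3 to 1 m from the base axis. Payload 5.1 kg.
Tool frame: the origin (TCP) lies at the very end of the fingers, on their centre line; the grasp point (between the pads) lies ctrl.tcp_to_grasp behind it (ctrl.tcp_to_grasp is the distance from the TCP to the grasp point, in m); z points along the fingers, y is the line along which they close (so a half turn about z gives the same grasp; the last joint's range is limited). The gripper opens to 95 mm and grips with 3 to 60 N. Pads are 20 mm wide; open, the fingers measure 119 mm over their backs; the gripper's body (75 mm by 180 mm) begins 59 mm behind the grasp point.
Start: joints at [1.199, 0.124, 1.65, -0, 1.367, -0.083], TCP at [0.185, 0.623, 0.215] pointing down, gripper open.
Joint ranges: [-2.61, 2.61], [-1.02, 2.33], [0.03, 2.71], [-1.35, 4.49], [0.32, 2.68], [-2.91, 2.91]. Speed limits (rad/s): [2.57, 2.57, 3.14, 3.14, 3.14, 3.14].

INTERFACE

Orientations are given as a unit quaternion [x, y, z, w].
In Python, from bench import observe, grab_frame, camera_params, ctrl gives the robot as it stands.
- The arm moves only by the shell command python3 -m handwheel 'ROWS' [FORCE]. ROWS is JSON, a list of rows, each a list of 5 numbers: the opening, from -1 (shut) to 1 (fully open), then the shift along the tool's x, y, z in m, then the turn about the tool's z in rad. In form: [[grip, x, y, z, yaw], ...]. A call has exactly 5 rows; each row is the pose to reach, as a shift and turn from the pose commanded when the call began, along the tool's axes at that moment; what a row does not reach only later rows make up. A row lasts 1/10 s, in which the tool goes at most 50 mm and 8.59 degrees, less where a joint would pass 70% of its speed; a pose out of reach is approached as far as the arm can. A call with a gripper value outside its range is refused whole. The fingers move at their own pace and stop on an object; FORCE is the grip in N (left out, the last holds). Time passes only in rows, so rows that repeat a pose let the fingers close, or fill a call up. It gives the time, the measured TCP pose, the force, the opening and the grip force at its end, in the units of the state.
- observe(): the state, without advancing time (a new reading comes with each control period).
- grab_frame(name): name is "scene" or "top" or "wrist"; returns (picture, depth): 400x640x3 uint8, blue, green, red; 400x640 float32, m along the optical axis (not along the pixel's ray), 0 where there is no reading.
- camera_params(name): a dict with "intrinsics" (3x3 intrinsics, pixels), "D" ([k1, k2, p1, p2, k3] as OpenCV has them; the pictures are not rectified), "rvec" (rotation vector, rad) and "tvec" (3), from world to camera coordinates, as OpenCV has them. Camera axes: x right, y down, z forward; pixel columns grow to the right and rows downward; lengths in m; the calibration is good to about 2 mm. A picture is of the moment at which its call begins: read the wrist's pose just before it. camera_params takes no time and is no camera call; for the wrist camera it gives the pose at the moment of the call.
- ctrl.close_job(): hands the job in; it is judged then, once.
The state is a dict: "t": time; "joint_positions": joint angles; "joint_velocities": joint speeds; "effort": joint torques, N m; "tool_pos": TCP position; "tcp_rot": TCP orientation; "wrist_force": force on the tool from outside, world axes, zero at the start; "ft_torque": the same for the moment, N m; "width": opening from 0.0 (shut) to 1.0 (fully open); "grip_force": force on a finger pad.
Only numpy, scipy, OpenCV 4.12 (cv2) and the standard library are available. Lean on these libraries where they do the work, as an engineer would, in place of code of your own. Each camera call takes 0.05 s, during which the arm holds its last target. There are 200 camera calls.

## Working session

There is one attempt and no reset: what is moved stays moved. The work goes in short steps, Python scripts to look and compute and a shell command to move; the robot and the scene stay as the last step left them, time stands still between calls to the robot, and variables do not carry over. Pictures are saved under pics/ and viewed, at most 10 in all, crops included, and the job is handed in when it is done.

```bash
ls; mkdir -p pics; cat > h.py <<'E'
import numpy as np, cv2
from bench import observe, grab_frame, camera_params, ctrl
def cam(n):
    c=camera_params(n); K=np.array(c["intrinsics"],float); D=np.array(c["D"],float)
    R=cv2.Rodrigues(np.array(c["rvec"],float))[0]; t=np.array(c["tvec"],float).ravel(); return K,D,R,t
def ray(c,uv):
    K,D,R,t=c; p=cv2.undistortPoints(np.array(uv,float).reshape(-1,1,2),K,D).reshape(-1,2)
    d=np.c_[p,np.ones(len(p))]@R; return -R.T@t,d   # d has depth 1
def plane(c,uv,z):
    o,d=ray(c,uv); return o+d*((z-o[2])/d[:,2])[:,None]
def pts(c,uv,depth):
    o,d=ray(c,uv); return o+d*np.array(depth)[:,None]
def proj(c,P):
    K,D,R,t=c; return cv2.projectPoints(np.array(P,float).reshape(-1,1,3),cv2.Rodrigues(R)[0],t,K,D)[0].reshape(-1,2)
E
python3 - <<'E'
from h import *
print(observe()); print(ctrl.tcp_to_grasp)
for n in ("top","scene"):
    im,d=grab_frame(n); cv2.imwrite(f"pics/{n}0.png",im); np.save(f"pics/{n}0.npy",d)
E
```

```text
pics
{'t': 0.0, 'joint_positions': array([ 1.19940957e+00,  1.24501926e-01,  1.65166559e+00,  2.07250690e-06,
        1.36746616e+00, -8.26240993e-02]), 'joint_velocities': array([ 0.00016634, -0.00145099,  0.00055361, -0.00095891, -0.00036026,
       -0.00060725]), 'effort': array([-4.57527467e-04, -4.17585611e+01, -3.59943581e+01,  7.74983014e-02,
        4.86752868e-02, -1.51248578e-04]), 'tool_pos': array([0.18491035, 0.62248468, 0.21339406]), 'tcp_rot': array([ 1.43880359e-01,  9.89594564e-01, -9.94103898e-04, -2.30666312e-04]), 'wrist_force': array([ 0.56198609,  0.23836142, -0.41787149]), 'ft_torque': array([ 0.06572002,  0.01618005, -0.03436451]), 'grip_force': 0.0, 'width': 1.0045135500951277}
0.0188
```

View pics/top0.png

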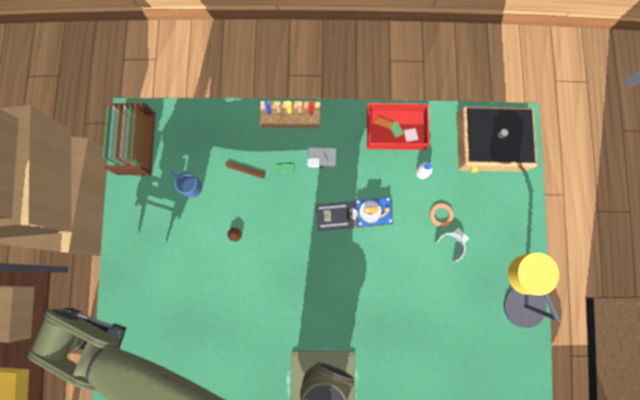

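View pics/scene0.png

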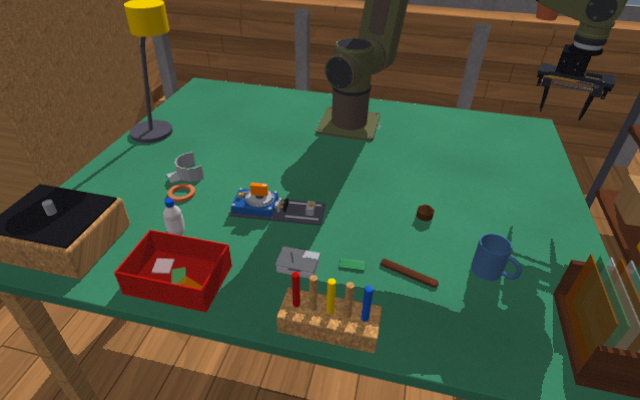

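Top view: glass at about (234,234), clamp with orange knob at (373,211), its bed running left (+y) to (317,216), stop near (327,215). Scene view: glass at (425,213), knob at (259,189).

```bash
python3 - <<'E'
from h import *
C={}; 
def blob(im,m,box):
    x0,y0,x1,y1=box; mm=np.zeros(m.shape,np.uint8); mm[y0:y1,x0:x1]=m[y0:y1,x0:x1]
    n,l,s,c=cv2.connectedComponentsWithStats(mm); i=1+np.argmax(s[1:,4]); return c[i],s[i],l==i
B={"top":dict(g=(215,215,255,255),k=(350,190,395,230)),"scene":dict(g=(405,195,445,230),k=(240,175,280,200))}
r={}
for n in B:
    im=cv2.imread(f"pics/{n}0.png"); d=np.load(f"pics/{n}0.npy"); h=cv2.cvtColor(im,cv2.COLOR_BGR2HSV); c=cam(n)
    br=((h[...,0]<25)|(h[...,0]>170)); g=(br&(h[...,1]>60)).astype(np.uint8); k=(br&(h[...,0]>4)&(h[...,1]>170)&(h[...,2]>190)).astype(np.uint8)
    for q,m in (("g",g),("k",k)):
        cc,s,l=blob(im,m,B[n][q]); ys,xs=np.nonzero(l); P=pts(c,np.c_[xs,ys],d[ys,xs])
        print(n,q,cc,s,np.median(P,0),P[:,2].max()); r[n,q]=(c,cc)
    if n=="top":
        bl=((h[...,0]>100)&(h[...,0]<125)&(h[...,1]>150)).astype(np.uint8)
        cc,s,l=blob(im,bl,(345,190,400,235)); print("blue",s,plane(c,[cc],.034))
        dk=((h[...,2]<110)&(h[...,1]<90)).astype(np.uint8); cc,s,l=blob(im,dk,(305,195,355,240)); ys,xs=np.nonzero(l)
        R=cv2.minAreaRect(np.c_[xs,ys].astype(np.float32)); print("bed",R,plane(c,cv2.boxPoints(R),.008))
for q in "gk":
    A=[];b=[]
    for n in B:
        o,d=ray(r[n,q][0],[r[n,q][1]]); d=d[0]/np.linalg.norm(d); M=np.eye(3)-np.outer(d,d); A.append(M); b.append(M@o)
    print(q,np.linalg.solve(sum(A),sum(b)))
c=cam("wrist"); print("wristcam",-c[2].T@c[3],c[2])
E
```

```text
top g [233.93023256 234.06976744] [228 228  13  13 129] [0.47307657 0.2915339  0.03313077] 0.05136876983634031Traceback (most recent call last):
  File "<stdin>", line 12, in <module>
  File "<stdin>", line 5, in blob
    return _wrapfunc(a, 'argmax', axis=axis, out=out, **kwds)
    return bound(*args, **kwds)
ValueError: attempt to get argmax of an empty sequence
```

```bash
cat > m1.py <<'E'
from h import *
def blob(m,box):
    x0,y0,x1,y1=box; mm=np.zeros(m.shape,np.uint8); mm[y0:y1,x0:x1]=m[y0:y1,x0:x1]
    n,l,s,c=cv2.connectedComponentsWithStats(mm); i=1+np.argmax(s[1:,4]); return c[i],s[i],l==i
B={"top":dict(g=(215,215,255,255),k=(350,190,395,230)),"scene":dict(g=(405,195,445,230),k=(240,175,280,200))}
r={}
for n in B:
    im=cv2.imread(f"pics/{n}0.png"); d=np.load(f"pics/{n}0.npy"); h=cv2.cvtColor(im,cv2.COLOR_BGR2HSV); c=cam(n)
    br=((h[...,0]<25)|(h[...,0]>170)); g=(br&(h[...,1]>60)).astype(np.uint8); k=(br&(h[...,1]>130)&(h[...,2]>150)).astype(np.uint8)
    for q,m in (("g",g),("k",k)):
        cc,s,l=blob(m,B[n][q]); ys,xs=np.nonzero(l); P=pts(c,np.c_[xs,ys],d[ys,xs])
        print(n,q,cc,s,np.median(P,0),P[:,2].max()); r[n,q]=(c,cc)
    if n=="top":
        bl=((h[...,0]>100)&(h[...,0]<125)&(h[...,1]>150)).astype(np.uint8)
        cc,s,l=blob(bl,(345,190,400,235)); print("blue",s,plane(c,[cc],.034))
        dk=((h[...,2]<110)&(h[...,1]<90)).astype(np.uint8); cc,s,l=blob(dk,(305,195,355,240)); ys,xs=np.nonzero(l)
        R=cv2.minAreaRect(np.c_[xs,ys].astype(np.float32)); print("bed",R,plane(c,cv2.boxPoints(R),.008))
for q in "gk":
    A=[];b=[]
    for n in B:
        o,d=ray(r[n,q][0],[r[n,q][1]]); d=d[0]/np.linalg.norm(d); M=np.eye(3)-np.outer(d,d); A.append(M); b.append(M@o)
    print(q,np.linalg.solve(sum(A),sum(b)))
c=cam("wrist"); print("wristcam",-c[2].T@c[3],c[2])
E
python3 m1.py
```

```text
top g [233.93023256 234.06976744] [228 228  13  13 129] [0.47307657 0.2915339  0.03313077] 0.05136876983634031
top k [372.08571429 209.88571429] [367 208  10   5  35] [ 0.55116076 -0.1505581   0.08185061] 1.6617581822129706
blue [376 198  14  11  78] [[ 0.58288204 -0.19280062  0.034     ]]
bed ((335.63525390625, 215.4877166748047), (27.522865295410156, 39.38304901123047), 84.80557250976562) [[ 0.58021631  0.03099602  0.008     ]
 [ 0.59382782 -0.09904892  0.008     ]
 [ 0.50260409 -0.10741643  0.008     ]
 [ 0.48921808  0.02158953  0.008     ]]
scene g [424.64593301 212.4354067 ] [417 205  17  16 209] [0.48805963 0.29284002 0.02547305] 0.041876675515782114
scene k [257.5        184.66071429] [250 183  18   5  56] [ 0.55457241 -0.15449352  0.08025281] 0.08379973657760309
g [0.47458241 0.29459092 0.01513809]
k [ 0.55178719 -0.1509481   0.07887448]
wristcam [0.10716182 0.64619772 0.38391905] [[ 0.28497925  0.95853252 -0.00149225]
 [ 0.9185154  -0.27263604  0.28635477]
 [ 0.27407352 -0.08297582 -0.9581225 ]]
```

```bash
python3 -m handwheel '[[1,-0.034,-0.023,0,0],[1,-0.068,-0.046,0,0],[1,-0.102,-0.07,0,0],[1,-0.136,-0.093,0,0],[1,-0.17,-0.116,0,0]]'
python3 -m handwheel '[[1,-0.034,-0.023,0,0],[1,-0.068,-0.046,0,0],[1,-0.102,-0.07,0,0],[1,-0.136,-0.093,0,0],[1,-0.17,-0.116,0,0]]'
python3 - <<'E'
from h import *
im,d=grab_frame("wrist"); cv2.imwrite("pics/w1.png",im); np.save("pics/w1.npy",d)
o=observe(); print(o["t"],o["tool_pos"],o["tcp_rot"],o["joint_positions"])
import pickle; pickle.dump(cam("wrist"),open("pics/w1.pkl","wb"))
E
```

```text
t: 0.6
tool_pos: [0.3156, 0.4619, 0.2141]
tcp_rot: [0.144, 0.99, -0.0, -0.0]
wrist_force: [0.3, -0.2, 0.9]
width: 0.999
grip_force: 0.0
t: 1.1
tool_pos: [0.4455, 0.3022, 0.2142]
tcp_rot: [0.144, 0.99, -0.0, -0.0]
wrist_force: [0.1, 0.7, 0.5]
width: 1.001
grip_force: 0.0
1.15 [0.448816   0.29827628 0.21424336] [ 0.1458254   0.98930797 -0.00170462  0.00133469] [ 0.48928981 -0.12293132  1.89781523 -0.00442003  1.36658669 -0.78791525]
```

View pics/w1.png

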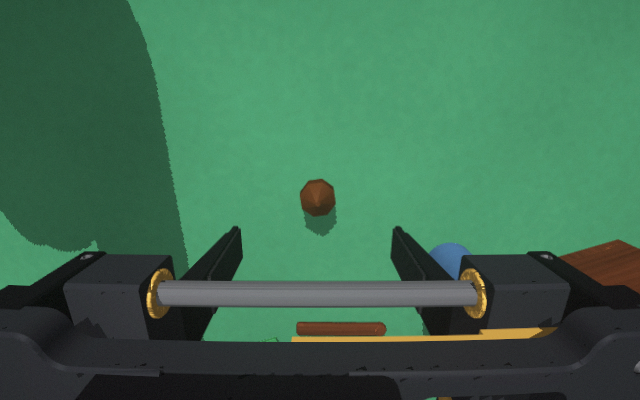

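Wrist view: glass upright with its point showing, centre about (318,197), 36 px wide, clear of neighbours.

```bash
cat > m2.py <<'E'
from h import *
import pickle,sys
def glass(im,d,c,zg,near):
    h=cv2.cvtColor(im,cv2.COLOR_BGR2HSV)
    m=(((h[...,0]<25)|(h[...,0]>170))&(h[...,1]>60)).astype(np.uint8)
    n,l,s,cc=cv2.connectedComponentsWithStats(m)
    i=min((i for i in range(1,n) if s[i,4]>300),key=lambda i:np.hypot(*(cc[i]-near)))
    mm=(l==i).astype(np.uint8)
    ys,xs=np.nonzero(mm); dd=d[ys,xs]; P=pts(c,np.c_[xs,ys],dd); P=P[(dd>0)&(P[:,2]>.008)&(P[:,2]<.1)]
    con=max(cv2.findContours(mm,cv2.RETR_EXTERNAL,cv2.CHAIN_APPROX_NONE)[0],key=len).reshape(-1,2).astype(float)
    print("pix",cc[i],s[i])
    apex=P[P[:,2]>P[:,2].max()-.006].mean(0); print("depth: apex",apex,"zmax",P[:,2].max(),"mid of upper pts",P[P[:,2]>.022].mean(0))
    W=plane(c,con,zg)[:,:2]
    A=np.deg2rad(np.arange(0,180,1.0)); pr=W@np.array([np.cos(A),np.sin(A)])
    w=pr.max(0)-pr.min(0); ph=np.angle((w*np.exp(-8j*A)).sum())  # widest at ph
    # width(A)~cos(8A+ph'): minima = flats
    corner=(-ph/8)%(np.pi/4); 
    ctr=W[cv2.convexHull(W.astype(np.float32),returnPoints=False).ravel()]
    (cx,cy),r=cv2.minEnclosingCircle(W.astype(np.float32))
    print("circle",cx,cy,r,"width min/max",w.min(),w.max(),"flat normal deg mod45",np.rad2deg((corner+np.pi/8)%(np.pi/4)),
      "amp",abs((w*np.exp(-8j*A)).sum())*2/180)
    # facet normals of the taper from depth: local plane fits by sector handled through gradient
    C=P[P[:,2]>.03]; return apex,np.array([cx,cy])
if __name__=="__main__":
    n=sys.argv[1]; u,v=map(float,sys.argv[2:4])
    glass(cv2.imread(f"pics/{n}.png"),np.load(f"pics/{n}.npy"),pickle.load(open(f"pics/{n}.pkl","rb")),.026,(u,v))
E
python3 m2.py w1 318 197
python3 - <<'E'
from h import *
import pickle
im=cv2.imread("pics/w1.png")[170:240,280:360]; cv2.imwrite("pics/w1c.png",cv2.resize(im,None,fx=7,fy=7,interpolation=cv2.INTER_CUBIC))
E
```

```text
pix [317.17192269 197.2197355 ] [300 179  35  37 983]
depth: apex [0.47651998 0.29149988 0.04216101] zmax 0.045749772598649374 mid of upper pts [0.47363769 0.29190433 0.03376372]
circle 0.4746021330356598 0.29116326570510864 0.02454959973692894 width min/max 0.04241162907104756 0.048898736929236686 flat normal deg mod45 36.77121918917283 amp 0.001006000239329981
```

View pics/w1c.png

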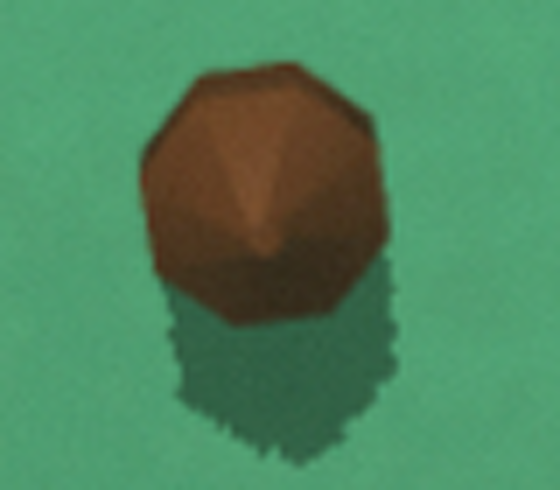

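Crop: octagon edges are turned about 7–8° anticlockwise in the image, agreeing with the harmonic (flat normal at 36.3° mod 45). So yaw −0.14.

```bash
python3 -m handwheel '[[1,-0.01,0,0.03,-0.05],[1,-0.02,0.001,0.06,-0.1],[1,-0.026,0.0015,0.1,-0.141],[1,-0.026,0.0015,0.1,-0.141],[1,-0.026,0.0015,0.1,-0.141]]'
cat > snap.py <<'E'
from h import *
import pickle,sys
n=sys.argv[1]; c=cam("wrist"); im,d=grab_frame("wrist"); cv2.imwrite(f"pics/{n}.png",im); np.save(f"pics/{n}.npy",d)
pickle.dump(c,open(f"pics/{n}.pkl","wb")); o=observe()
q=o["tcp_rot"]; print(o["t"],o["tool_pos"],"tooly deg",np.rad2deg(np.arctan2(q[1]**2-q[0]**2,2*q[0]*q[1])),"f",o["wrist_force"],o["ft_torque"],o["width"],o["grip_force"])
E
python3 snap.py w2; python3 m2.py w2 320 200
python3 - <<'E'
from h import *
import pickle
A=[];b=[]
for n,(u,v) in dict(w1=(280+265/7,170+245/7)).items(): pass
E
```

```text
t: 1.65
tool_pos: [0.4695, 0.2977, 0.1141]
tcp_rot: [0.074, 0.997, -0.001, -0.001]
wrist_force: [0.4, 0.8, 0.2]
width: 1.002
grip_force: 0.0
1.7 [0.47064377 0.29838784 0.11596323] tooly deg 81.50250415771434 f [-0.27581394 -0.48230151  0.54454093] [0.06211138 0.00108322 0.00222998] 0.9953848252199669 0.0
pix [314.38107822 203.04122622] [ 291  179   47   49 1892]
depth: apex [0.47276777 0.29602407 0.04244297] zmax 0.04617494963100943 mid of upper pts [0.46972816 0.29621244 0.03364091]
circle 0.4712257981300354 0.296066015958786 0.024784646928310394 width min/max 0.04239674565290602 0.0493667096442898 flat normal deg mod45 37.47409756657621 amp 0.0012011295609996467
```

View pics/w2.png

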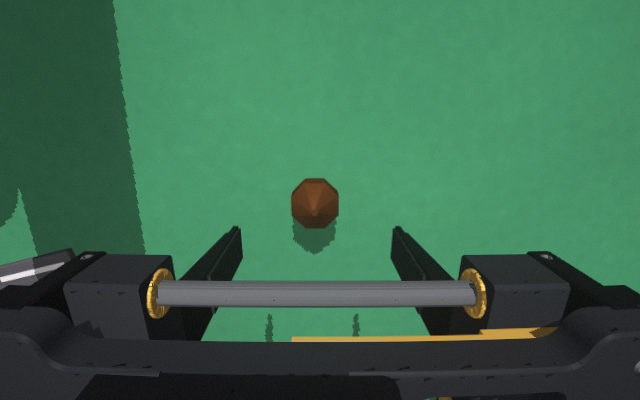

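Glass at (314,203) between the fingers' tips; flats now look square to the fingers. The arm may still have been settling, so hold and re-measure.

```bash
python3 -m handwheel '[[1,0,0,0,0],[1,0,0,0,0],[1,0,0,0,0],[1,0,0,0,0],[1,0,0,0,0]]'
python3 snap.py w3; python3 m2.py w3 315 200; python3 snap.py w3b
```

```text
t: 2.2
tool_pos: [0.4704, 0.298, 0.115]
tcp_rot: [0.074, 0.997, 0.0, 0.0]
wrist_force: [0.6, -0.1, -0.1]
width: 1.002
grip_force: 0.0
2.25 [0.47036367 0.29790654 0.11486419] tooly deg 81.53455918747055 f [-0.33245571 -0.77933227 -0.31468917] [0.00332457 0.00607453 0.00073271] 1.0010752186676617 0.0
pix [313.83138918 201.43372216] [ 291  177   47   49 1886]
depth: apex [0.47252959 0.29607443 0.04223828] zmax 0.045845222805177305 mid of upper pts [0.46969737 0.29622361 0.03363272]
circle 0.47115805745124817 0.29609087109565735 0.024807928130030632 width min/max 0.042612041089016284 0.04941473175888428 flat normal deg mod45 36.734328461340915 amp 0.0011329744582674198
2.3 [0.47032826 0.2978638  0.11471922] tooly deg 81.52898851526982 f [-0.08036343 -1.1688059   0.37964881] [-0.03543953  0.00076265 -0.00382209] 1.0005317562622407 0.0
```

```bash
python3 -m handwheel '[[1,-0.0015,-0.002,0.03,0],[1,-0.0015,-0.002,0.06,0],[1,-0.0015,-0.002,0.09,0],[1,-0.0015,-0.002,0.105,0],[1,-0.0015,-0.002,0.11,0]]'
python3 -m handwheel '[[-1,0,0,0,0],[-1,0,0,0,0],[-1,0,0,0,0],[-1,0,0,0,0],[-1,0,0,0,0]]' 15
python3 -m handwheel '[[-1,0,0,0,0],[-1,0,0,0,0],[-1,0,0,0,0],[-1,0,0,0,0],[-1,0,0,0,0]]' 15
```

```text
t: 2.8
tool_pos: [0.4702, 0.2949, 0.0026]
tcp_rot: [0.074, 0.997, -0.001, -0.002]
wrist_force: [0.1, -0.6, 0.5]
width: 0.999
grip_force: 0.0
t: 3.3
tool_pos: [0.472, 0.2959, 0.0055]
tcp_rot: [0.074, 0.997, 0.0, 0.001]
wrist_force: [-0.2, 0.2, 1.0]
width: 0.637
grip_force: 0.0
t: 3.8
tool_pos: [0.4716, 0.2957, 0.0048]
tcp_rot: [0.074, 0.997, -0.0, -0.0]
wrist_force: [-1.4, -0.1, 1.7]
width: 0.463
grip_force: 15.0
```

```bash
python3 -m handwheel '[[-1,0,0,-0.02,0],[-1,0,0,-0.06,0],[-1,0,0,-0.1,0],[-1,0,0,-0.14,0],[-1,0,0,-0.16,0]]'
python3 -m handwheel '[[-1,-0.012,-0.033,0,0.132],[-1,-0.024,-0.066,0,0.264],[-1,-0.036,-0.1,0,0.396],[-1,-0.048,-0.133,0,0.528],[-1,-0.06,-0.166,0,0.66]]'
python3 -m handwheel '[[-1,-0.03,-0.019,0,0.132],[-1,-0.06,-0.038,0,0.264],[-1,-0.09,-0.056,0,0.396],[-1,-0.12,-0.075,0,0.528],[-1,-0.149,-0.094,0,0.66]]'
python3 -m handwheel '[[-1,0,0,0,0],[-1,0,0,0,0],[-1,0,0,0,0],[-1,0,0,0,0],[-1,0,0,0,0]]'
python3 snap.py w4
```

```text
t: 4.3
tool_pos: [0.473, 0.2964, 0.1687]
tcp_rot: [0.074, 0.997, 0.001, 0.002]
wrist_force: [0.6, -0.1, -1.3]
width: 0.463
grip_force: 15.0
t: 4.8
tool_pos: [0.5062, 0.1213, 0.1641]
tcp_rot: [0.395, 0.919, -0.0, -0.0]
wrist_force: [0.8, 0.3, -0.4]
width: 0.463
grip_force: 15.0
t: 5.3
tool_pos: [0.5413, -0.0515, 0.1641]
tcp_rot: [0.672, 0.741, -0.0, -0.0]
wrist_force: [0.9, -0.3, -0.9]
width: 0.46
grip_force: 15.0
t: 5.8
tool_pos: [0.5413, -0.049, 0.1646]
tcp_rot: [0.669, 0.743, 0.0, -0.0]
wrist_force: [-0.4, 1.3, -1.0]
width: 0.464
grip_force: 15.0
5.85 [ 0.54136942 -0.04915706  0.16465729] tooly deg 5.989286266865922 f [ 0.25808513  0.97172616 -1.96876059] [-0.05345388  0.00262565 -0.0430244 ] 0.46407228556539676 14.977937105577439
```

View pics/w4.png

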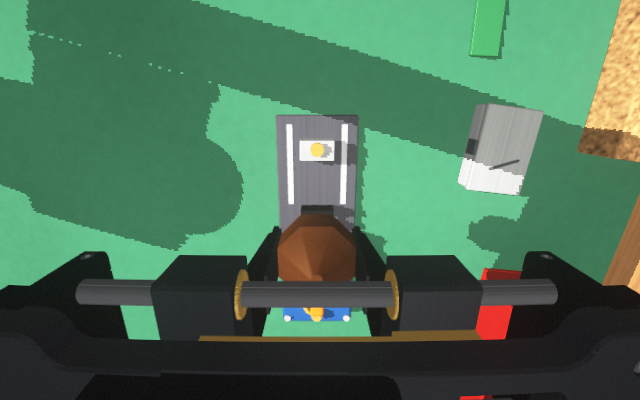

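Wrist view: bed's far end at row 115 (columns 277–358), stop at (317,150) with white mark, the black pad just above the held glass at (317,210). Now measure the bed edges, end and stop face.

```bash
cat > m3.py <<'E'
from h import *
import pickle,sys
n=sys.argv[1]; im=cv2.imread(f"pics/{n}.png"); d=np.load(f"pics/{n}.npy"); c=pickle.load(open(f"pics/{n}.pkl","rb"))
h=cv2.cvtColor(im,cv2.COLOR_BGR2HSV); m=(h[...,1]<75)
L=[];R=[];T=[]
for v in range(125,200,3):
    xs=np.nonzero(m[v,265:372])[0]+265; L.append((xs.min()-.5,v)); R.append((xs.max()+.5,v))
for u in range(285,352,3): T.append((u,np.nonzero(m[100:140,u])[0].min()+100-.5))
l,r,t=[plane(c,e,.008)[:,:2] for e in (L,R,T)]
def fit(p):
    p=p.astype(np.float32); vx,vy,x,y=cv2.fitLine(p,cv2.DIST_HUBER,0,.01,.01).ravel(); a=np.array([vx,vy]); a*=np.sign(a[1]) if abs(a[1])>.5 else 1; return a,np.array([x,y])
al,pl=fit(l); ar,pr=fit(r); at,pt=fit(t)
print("dirs deg",[np.rad2deg(np.arctan2(a[1],a[0])) for a in (al,ar,at)])
ang=np.deg2rad(np.mean([np.rad2deg(np.arctan2(a[1],a[0])) for a in (al,ar)])); Y=np.array([np.cos(ang),np.sin(ang)]); X=np.array([Y[1],-Y[0]])
print("width",(r@X).mean()-(l@X).mean())
mid=((r@X).mean()+(l@X).mean())/2; end=np.median(t@Y)
o=X*mid+Y*(end-.175); print("clamp origin",o,"yaw deg",np.rad2deg(ang)-90,"place",o+.101*Y)
ys,xs=np.mgrid[116:205,300:336]; ys=ys.ravel(); xs=xs.ravel(); P=pts(c,np.c_[xs,ys],d[ys,xs]); q=(P[:,:2]-o)@Y
for v in range(118,212,4):
    us=np.arange(305,330); p=pts(c,np.c_[us,np.full(len(us),v)],d[v,us]); print(v,np.median((p[:,:2]-o)@Y).round(4),np.median(p[:,2]).round(4),end=" | ")
p=pts(c,[(285,v) for v in range(125,190)],d[125:190,285]); print("\nbed z by depth",np.median(p[:,2]))
b=((h[...,0]>100)&(h[...,0]<125)&(h[...,1]>150)); b[:290]=0;b[330:]=0;b[:,:275]=0;b[:,360:]=0
E
python3 m3.py w4
```

```text
dirs deg [np.float32(95.92667), np.float32(96.15393), np.float32(6.0030637)]
width 0.08962861222986945
clamp origin [ 0.55215431 -0.14711141] yaw deg 6.0402985 place [ 0.54152629 -0.04667214]
118 0.1713 0.0083 | 122 0.1672 0.0086 | 126 0.1629 0.0083 | 130 0.1587 0.0087 | 134 0.1544 0.0082 | 138 0.1501 0.0082 | 142 0.1481 0.0305 | 146 0.1442 0.0319 | 150 0.1406 0.036 | 154 0.136 0.0321 | 158 0.1317 0.0311 | 162 0.1236 0.0087 | 166 0.1191 0.0085 | 170 0.1145 0.0084 | 174 0.1099 0.0085 | 178 0.1052 0.0083 | 182 0.1006 0.0083 | 186 0.096 0.0087 | 190 0.0912 0.0084 | 194 0.0864 0.0085 | 198 0.0816 0.0086 | 202 0.0767 0.0085 | 206 0.0748 0.0176 | 210 0.0747 0.0312 | 
bed z by depth 0.008540019367098195
```

```bash
python3 -m handwheel '[[-1,0.003,0,0.03,0],[-1,0.003,0,0.06,0],[-1,0.003,0,0.09,0],[-1,0.003,0,0.11,0],[-1,0.003,0,0.12,0]]'
python3 -m handwheel '[[-1,0,0,0.01,0],[-1,0,0,0.02,0],[-1,0,0,0.025,0],[-1,0,0,0.028,0],[-1,0,0,0.029,0]]'
python3 -m handwheel '[[-1,0,0,0.001,0],[-1,0,0,0.001,0],[-1,0,0,0.001,0],[-1,0,0,0.001,0],[-1,0,0,0.001,0]]'
```

```text
t: 6.35
tool_pos: [0.5396, -0.0463, 0.0423]
tcp_rot: [0.669, 0.743, -0.001, -0.002]
wrist_force: [-0.1, 0.1, -1.4]
width: 0.462
grip_force: 15.0
t: 6.85
tool_pos: [0.5414, -0.0471, 0.0158]
tcp_rot: [0.67, 0.743, 0.0, 0.0]
wrist_force: [0.5, 0.5, -1.0]
width: 0.462
grip_force: 15.0
t: 7.35
tool_pos: [0.5413, -0.047, 0.0148]
tcp_rot: [0.67, 0.743, 0.0, 0.0]
wrist_force: [0.6, -0.1, -0.3]
width: 0.462
grip_force: 15.0
```

```bash
python3 -m handwheel '[[-1,0,0,0.0008,0],[-1,0,0,0.0015,0],[-1,0,0,0.0015,0],[-1,0,0,0.0015,0],[-1,0,0,0.0015,0]]'
python3 -m handwheel '[[0.2,0,0,0,0],[0.2,0,0,0,0],[0.2,0,0,0,0],[0.2,0,0,0,0],[0.2,0,0,0,0]]'
python3 -m handwheel '[[0.6,0,0,-0.01,0],[0.6,0,0,-0.04,0],[0.6,0,0,-0.08,0],[0.6,0,0,-0.11,0],[0.6,0,0,-0.14,0]]'
python3 -m handwheel '[[1,-0.03,0,0,0],[1,-0.06,0,0,0],[1,-0.06,0,0,0],[1,-0.06,0,0,0],[1,-0.06,0,0,0]]'
python3 snap.py w5
```

```text
t: 7.85
tool_pos: [0.5411, -0.047, 0.0131]
tcp_rot: [0.67, 0.743, -0.0, -0.0]
wrist_force: [1.4, -0.5, -0.7]
width: 0.462
grip_force: 15.0
t: 8.35
tool_pos: [0.5413, -0.047, 0.0133]
tcp_rot: [0.67, 0.743, 0.0, 0.0]
wrist_force: [-0.2, -0.6, -0.1]
width: 0.597
grip_force: 0.0
t: 8.85
tool_pos: [0.5414, -0.0471, 0.1557]
tcp_rot: [0.67, 0.743, 0.0, 0.001]
wrist_force: [0.1, 0.1, 0.7]
width: 0.801
grip_force: 0.0
t: 9.35
tool_pos: [0.5471, -0.1061, 0.1532]
tcp_rot: [0.67, 0.743, 0.0, -0.0]
wrist_force: [0.2, -0.9, 0.4]
width: 1.0
grip_force: 0.0
9.4 [ 0.54710756 -0.10594624  0.15308171] tooly deg 5.944089195867652 f [ 0.12620385  0.53433769 -0.28178565] [-0.03718716  0.06102155 -0.0298562 ] 1.001071930607444 0.0
```

View pics/w5.png

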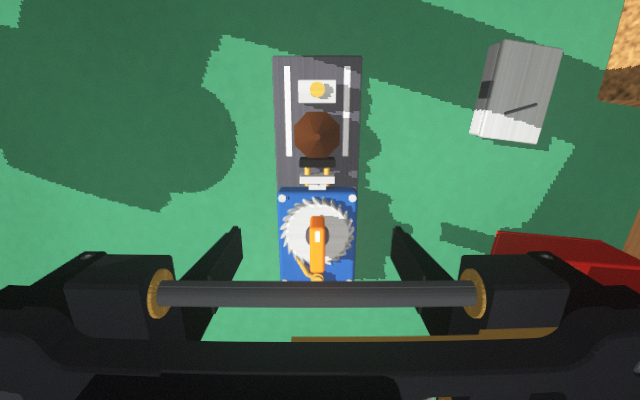

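The glass stands upright at (317,134) between pad (317,162) and stop (317,90); the knob's orange bar is at (317,245), along the clamp's axis. Measure both.

```bash
cat > m4.py <<'E'
from h import *
import pickle,sys
n=sys.argv[1]; im=cv2.imread(f"pics/{n}.png"); d=np.load(f"pics/{n}.npy"); c=pickle.load(open(f"pics/{n}.pkl","rb"))
h=cv2.cvtColor(im,cv2.COLOR_BGR2HSV); o=np.array([.55215,-.14711]); a=np.deg2rad(96.04); Y=np.array([np.cos(a),np.sin(a)]); X=np.array([Y[1],-Y[0]])
cl=lambda P:np.c_[(P[...,:2]-o)@X,(P[...,:2]-o)@Y]
k=((h[...,0]>5)&(h[...,0]<25)&(h[...,1]>170)&(h[...,2]>140)); k[:200]=0;k[278:]=0;k[:,:290]=0;k[:,345:]=0
ys,xs=np.nonzero(k); P=pts(c,np.c_[xs,ys],d[ys,xs]); print("z range",np.percentile(P[:,2],[5,50,95]))
T=P[P[:,2]>np.percentile(P[:,2],95)-.006]; q=cl(T); print("top of bar clamp min/max",q.min(0),q.max(0),"mean world",T[:,:2].mean(0),len(T))
g=((h[...,0]<25)&(h[...,1]>60)); g[:105]=0;g[160:]=0;g[:,:285]=0;g[:,350:]=0
ys,xs=np.nonzero(g); P=pts(c,np.c_[xs,ys],d[ys,xs]); P=P[P[:,2]>.031]; q=cl(P); print("glass top zmax",P[:,2].max(),"ctr",(q.min(0)+q.max(0))/2,"size",np.ptp(q,0),"apex",q[P[:,2]>P[:,2].max()-.005].mean(0))
us=np.arange(305,330)
print("stop/pad profile:")
for v in list(range(96,114,2))+list(range(148,172,3)):
    p=pts(c,np.c_[us,np.full(len(us),v)],d[v,us]); print(v,np.median(cl(p)[:,1]).round(4),np.median(p[:,2]).round(4),end=" | ")
E
python3 m4.py w5
```

```text
z range [0.05995367 0.08284449 0.0841518 ]
top of bar clamp min/max [-0.00674808 -0.02150705] [0.00610303 0.12254523] mean world [ 0.55153958 -0.14584482] 581
glass top zmax 0.32363736437755414 ctr [-0.00043054  0.10007516] size [0.04376734 0.04494014] apex [-0.00069391  0.12254523]
stop/pad profile:
96 0.1352 0.0314 | 98 0.1334 0.0309 | 100 0.1315 0.0308 | 102 0.1297 0.0311 | 104 0.1283 0.0082 | 106 0.1263 0.0085 | 108 0.1243 0.0085 | 110 0.1223 0.0084 | 112 0.1205 0.0346 | 148 0.0876 0.0432 | 151 0.0845 0.0408 | 154 0.0812 0.0381 | 157 0.0777 0.0345 | 160 0.0744 0.0323 | 163 0.0714 0.0325 | 166 0.0683 0.0325 | 169 0.0634 0.0231 |
```

Stop face ≈ y 0.1288, so the pad should bear after ≈ 9.8 mm of travel: tooth 2 sits at 9.0 mm, tooth 3 at 13.5 mm. To be felt. Go grip the knob.

```bash
python3 -m handwheel '[[1,-0.03,0.0006,0,0],[1,-0.041,0.0006,0.02,0],[1,-0.041,0.0006,0.05,0],[1,-0.041,0.0006,0.08,0],[1,-0.041,0.0006,0.09,0]]'
python3 -m handwheel '[[1,0,0,0.006,0],[1,0,0,0.012,0],[1,0,0,0.012,0],[1,0,0,0.012,0],[1,0,0,0.012,0]]'
python3 -m handwheel '[[-1,0,0,0,0],[-1,0,0,0,0],[-1,0,0,0,0],[-1,0,0,0,0],[-1,0,0,0,0]]' 25
python3 -m handwheel '[[-1,0,0,0,0],[-1,0,0,0,0],[-1,0,0,0,0],[-1,0,0,0,0],[-1,0,0,0,0]]' 25
cat > feel.py <<'E'
from h import *
T=[];F=[]
for i in range(8): grab_frame("scene"); o=observe(); T.append(o["ft_torque"]); F.append(o["wrist_force"])
q=o["tcp_rot"]; a=np.arctan2(q[1]**2-q[0]**2,2*q[0]*q[1])
print(o["t"],"turn from clamp deg",6.0-np.rad2deg(a),"tcp",o["tool_pos"].round(4),"T",np.mean(T,0).round(4),"+-",(np.std(T,0)[2]/8**.5).round(4),"F",np.mean(F,0).round(2),o["width"],o["grip_force"])
E
python3 feel.py
```

```text
t: 9.9
tool_pos: [0.5496, -0.1458, 0.0595]
tcp_rot: [0.669, 0.743, -0.001, -0.003]
wrist_force: [-0.3, 0.7, -0.6]
width: 0.998
grip_force: 0.0
t: 10.4
tool_pos: [0.5529, -0.1477, 0.0524]
tcp_rot: [0.67, 0.743, 0.0, 0.001]
wrist_force: [0.6, 1.0, 0.1]
width: 1.001
grip_force: 0.0
t: 10.9
tool_pos: [0.5521, -0.1474, 0.0511]
tcp_rot: [0.67, 0.743, -0.0, -0.0]
wrist_force: [1.0, 0.8, 0.3]
width: 0.639
grip_force: 0.0
t: 11.4
tool_pos: [0.5522, -0.1475, 0.0513]
tcp_rot: [0.67, 0.743, -0.0, 0.0]
wrist_force: [-1.4, -0.8, 2.7]
width: 0.215
grip_force: 1.1
11.8 turn from clamp deg 0.09665080768819578 tcp [ 0.5521 -0.1475  0.0513] T [-0.1027  0.163   0.001 ] +- 0.008 F [-1.04 -0.23  1.67] 0.14655216757783612 24.99980002641678
```

```bash
python3 -m handwheel '[[-1,0,0,0,0.07],[-1,0,0,0,0.14],[-1,0,0,0,0.21],[-1,0,0,0,0.28],[-1,0,0,0,0.35]]'
python3 feel.py
python3 -m handwheel '[[-1,0,0,0,0.035],[-1,0,0,0,0.07],[-1,0,0,0,0.105],[-1,0,0,0,0.122],[-1,0,0,0,0.122]]'
python3 feel.py
python3 -m handwheel '[[-1,0,0,0,0.03],[-1,0,0,0,0.06],[-1,0,0,0,0.087],[-1,0,0,0,0.087],[-1,0,0,0,0.087]]'
python3 feel.py
```

```text
t: 12.3
tool_pos: [0.552, -0.1475, 0.0513]
tcp_rot: [0.79, 0.614, -0.0, -0.0]
wrist_force: [-1.3, -0.5, 2.4]
width: 0.146
grip_force: 25.0
12.7 turn from clamp deg 20.11626963938773 tcp [ 0.5521 -0.1475  0.0513] T [-0.1348  0.4457  0.0014] +- 0.0125 F [-2.22  0.02  2.87] 0.14533977256333264 24.99997168779373
t: 13.2
tool_pos: [0.552, -0.1475, 0.0513]
tcp_rot: [0.825, 0.566, -0.0, -0.0]
wrist_force: [-3.1, -0.1, 4.2]
width: 0.147
grip_force: 25.0
13.6 turn from clamp deg 27.13170636663405 tcp [ 0.552  -0.1475  0.0513] T [-0.1713  0.7301  0.0236] +- 0.0069 F [-3.5  -0.47  5.1 ] 0.14852752564792465 25.000112056732178
t: 14.1
tool_pos: [0.552, -0.1475, 0.0512]
tcp_rot: [0.849, 0.529, -0.0, -0.0]
wrist_force: [-4.7, -0.2, 4.8]
width: 0.149
grip_force: 25.0
14.5 turn from clamp deg 32.121707379463544 tcp [ 0.5521 -0.1475  0.0513] T [-0.1713  0.7677 -0.0175] +- 0.0104 F [-3.77 -0.57  5.26] 0.14803844172867853 25.00035971403122
```

```bash
python3 -m handwheel '[[-1,0,0,0,0.02],[-1,0,0,0,0.04],[-1,0,0,0,0.05],[-1,0,0,0,0.05],[-1,0,0,0,0.05]]'
python3 feel.py
python3 -m handwheel '[[-1,0,0,0,0.03],[-1,0,0,0,0.06],[-1,0,0,0,0.087],[-1,0,0,0,0.087],[-1,0,0,0,0.087]]'
python3 feel.py
```

```text
t: 15.0
tool_pos: [0.5521, -0.1474, 0.0513]
tcp_rot: [0.861, 0.508, -0.0, -0.0]
wrist_force: [-3.7, 0.4, 5.4]
width: 0.144
grip_force: 25.0
15.4 turn from clamp deg 34.97178637024146 tcp [ 0.5521 -0.1475  0.0513] T [-0.1665  0.7802  0.0648] +- 0.0116 F [-4.27 -0.69  4.92] 0.14209369965254068 25.000324845314026
t: 15.9
tool_pos: [0.552, -0.1474, 0.0513]
tcp_rot: [0.883, 0.47, -0.0, -0.0]
wrist_force: [-3.9, 0.2, 5.8]
width: 0.147
grip_force: 25.0
16.3 turn from clamp deg 39.95495998588287 tcp [ 0.5521 -0.1475  0.0513] T [-0.1821  0.7885  0.0782] +- 0.0087 F [-3.92 -0.44  5.4 ] 0.1428392675340033 25.0004705786705
```

Load came on between 32° and 35°, past tooth 2: tooth 3 (45°) is the one. Turn to about 49° and release.

```bash
python3 -m handwheel '[[-1,0,0,0,0.04],[-1,0,0,0,0.08],[-1,0,0,0,0.12],[-1,0,0,0,0.15],[-1,0,0,0,0.155]]'
python3 feel.py
python3 -m handwheel '[[-0.5,0,0,0,0],[-0.5,0,0,0,0],[-0.5,0,0,0,0],[-0.3,0,0,0,0],[0,0,0,0,0]]'
python3 -m handwheel '[[0.3,0,0,0,0],[0.3,0,0,-0.02,0],[0.3,0,0,-0.05,0],[0.3,0,0,-0.08,0],[0.3,0,0,-0.11,0]]'
python3 -m handwheel '[[1,0,0,0,0],[1,0,0,0,0],[1,0,0,0,0],[1,0,0,0,0],[1,0,0,0,0]]'
python3 snap.py w6
```

```text
t: 16.8
tool_pos: [0.552, -0.1475, 0.0513]
tcp_rot: [0.917, 0.4, -0.0, 0.0]
wrist_force: [-3.7, -0.7, 4.9]
width: 0.149
grip_force: 25.0
17.2 turn from clamp deg 48.817520470342274 tcp [ 0.552  -0.1475  0.0513] T [-0.1708  0.8114  0.1671] +- 0.0115 F [-3.88 -0.7   5.41] 0.14835926009779365 25.002584159374237
t: 17.7
tool_pos: [0.5518, -0.1472, 0.0506]
tcp_rot: [0.917, 0.4, -0.0, -0.0]
wrist_force: [0.2, 0.4, -0.4]
width: 0.367
grip_force: 0.0
t: 18.2
tool_pos: [0.5517, -0.1472, 0.1618]
tcp_rot: [0.917, 0.4, -0.0, -0.0]
wrist_force: [-0.0, -0.6, -0.4]
width: 0.649
grip_force: 0.0
t: 18.7
tool_pos: [0.5513, -0.1471, 0.1595]
tcp_rot: [0.917, 0.4, -0.001, -0.001]
wrist_force: [-0.0, 0.0, 1.0]
width: 0.983
grip_force: 0.0
18.75 [ 0.55152765 -0.14720743  0.15986073] tooly deg -42.8589821016487 f [ 0.84722357 -0.1594484   0.58829121] [-0.07067541  0.15874918  0.03089344] 0.9916927071238218 0.0
```

View pics/w6.png

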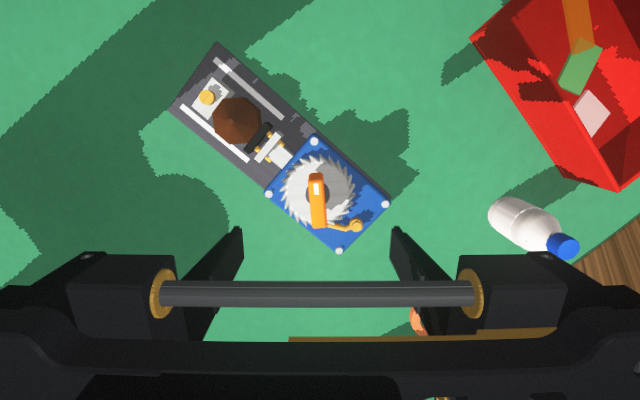

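The glass sits upright at (236,118) held between pad (260,137) and stop (208,97); the knob bar at (318,200) is turned about 45°. Quick numeric check of bar angle and glass position.

```bash
python3 - <<'E'
from h import *
import pickle
n="w6"; im=cv2.imread(f"pics/{n}.png"); d=np.load(f"pics/{n}.npy"); c=pickle.load(open(f"pics/{n}.pkl","rb")); h=cv2.cvtColor(im,cv2.COLOR_BGR2HSV)
o=np.array([.55215,-.14711]); a=np.deg2rad(96.04); Y=np.array([np.cos(a),np.sin(a)]); X=np.array([Y[1],-Y[0]])
cl=lambda P:np.c_[(P[:,:2]-o)@X,(P[:,:2]-o)@Y]
k=(h[...,0]>5)&(h[...,0]<25)&(h[...,1]>150)&(h[...,2]>130); k[:170]=0;k[235:]=0;k[:,:300]=0;k[:,:].T[335:]=0
ys,xs=np.nonzero(k); P=pts(c,np.c_[xs,ys],d[ys,xs]); q=cl(P[(P[:,2]>.078)&(P[:,2]<.09)]); (_,s,ang)=r=cv2.minAreaRect(q.astype(np.float32)*1000); print("bar rect in clamp",r)
g=(h[...,0]<25)&(h[...,1]>60); g[:92]=0;g[148:]=0;g[:,:208]=0;g[:,266:]=0
ys,xs=np.nonzero(g); P=pts(c,np.c_[xs,ys],d[ys,xs]); P=P[(P[:,2]>.031)&(P[:,2]<.06)]; q=cl(P); print("glass ctr",(q.min(0)+q.max(0))/2,np.ptp(q,0),"zmax",P[:,2].max())
E
```

```text
bar rect in clamp ((0.457244873046875, 0.6152496337890625), (44.20954132080078, 13.821186065673828), 46.33481216430664)
glass ctr [5.39221405e-05 1.09834826e-01] [0.04379884 0.06539404] zmax 0.05349440319936727
```

```bash
python3 -c "
from bench import ctrl; print(ctrl.close_job())"
```

```text
the job is handed in; nothing more can be done
None
```

The glass stands upright on the bed, held between pad and stop, with the knob at the third tooth (45°), the first one where the pad bears on the glass; I handed the job in at about 19 s, and no verdict came back.

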